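# Clamp a rim lock in the bench fixture with its thumbscrew

### The job

A rim lock lies loose in the channel of the clamping fixture. Push it by its plain end along the channel until its brass front plate sits fully home against the end stop, then turn the thumbscrew clockwise with repeated fingertip strokes on its wings until its foot clamps the lock firmly. Everything is pushed: do not lift the lock, and leave the other things on the bench where they are.

Things in the scene. Friction and masses are not known exactly. Their poses are not given: they have to be found in the camera images.
- fixture: Fixed clamping fixture, aluminium bed 14 mm thick, x -115 to +80, y -56 to +56 mm. Origin: centre of the channel, at bench height, z up. x runs along the channel from the end stop (-x) to the open end (+x); in every start the stop end is roughly to the robot's right, the open end to its left. Two guide rails 14 mm high above the bed leave a channel 74 mm wide (y -37 to +37).
- stop_face (a point): middle of the face of the steel end stop (26 mm high above the bed), at x = -86.5 mm in the fixture, 29 mm above the bench; axes as the fixture's. When the lock is home, front_plate lies here.
- boss_top (a point): top of the clamp arm's round boss (29 mm diameter), on the vertical screw axis: x = -45, y = 0 mm in the fixture, z = 94 mm; axes as the fixture's. The grey arm (z 68 to 94 mm) reaches over the channel from a round column, 22 mm diameter, top at z = 138 mm, 64 mm to -y (the side away from the robot). Above 94 mm only the thumbscrew and the column stand up.
- rim_lock: Loose rim lock: grey-brown oblong case 170 x 68 x 30 mm with a brass front plate 70 wide, 34 high across its -x end; 0.7 kg (varies). Origin: centre of its underside, axes along the fixture's. It lies flat on the bed (underside at z = 14 mm), brass plate towards the stop, 20 to 52 mm short of it, and slides under the raised foot with about 2 to 6 N.
- front_plate (a point): centre of the outer face of the lock's brass front plate (-86.5 mm along the lock's x), 15 mm above its underside
- tail (a point): centre of the lock's plain end face (+88 mm along the lock's x), 15 mm above its underside. This end overhangs the bed's open end, by 8 mm when the lock is home. Push here along the fixture's -x.
- thumbscrew (a joint): Angle of the steel thumbscrew, rad: 0 fully up; grows as it turns clockwise seen from above and goes down, 8 mm a turn; 12.57 (two turns) is its end, hub down on the boss. Starts between 0.6 and 4. The foot touches the lock case at about 9.4; it bears 6 N at about 10.4 and 20 N at the end. Turning takes about 0.03 Nm, up to 0.06 near the end; it stays where it is left.
- hub_top (a point): on the screw axis, top of the thumbscrew's hub (hub up to 21 mm diameter, 24 mm high), at z = 134 mm when the joint reads 0, 118 mm at its end. Axes turn with the thumbscrew: the two wings stand along its +x and -x.
- wing (a point): centre of one of the two wings, 21 mm out from the screw axis, 2 mm below hub_top. Each wing is an upright round disc of 26 mm diameter, 5.5 mm thick (68 mm over both); its lower edge is 15 mm below hub_top, its upper edge 11 mm above. The other wing stands across the hub from it.
- foot: rubber-faced round foot under the screw, 21 mm diameter; origin in its lower face, on the screw axis. It gives 5 N per mm once it bears on the lock case.
- oil_bottle: slim upright bottle with a pointed spout, 45 mm across, 133 mm tall, behind the fixture; origin under its centre; leave alone
- screwdriver: yellow-handled screwdriver lying behind the fixture, 168 mm long, 30 mm high; origin under its centre, long axis y; leave alone
- brass_cylinder: brass euro profile lock cylinder lying beside the stop end of the fixture, 33 x 62 x 17 mm; origin under its centre, long axis y; leave alone
- steel_cylinder: plain steel euro profile lock cylinder lying beside the stop end of the fixture, 33 x 62 x 17 mm; origin under its centre, long axis y; leave alone
- pin_block: wooden pinning block with small brass pins, 45 x 100 x 22 mm; origin under its centre, long axis y; leave alone
- padlock: grey padlock lying flat, 78 x 48 x 19 mm; origin under its centre; leave alone
- parts_tin: round tin with a lid, 66 mm across, 36 mm high; origin under its centre; leave alone
- tape_measure: yellow pocket tape measure standing on its foot, 33 x 70 x 60 mm; origin under its centre; leave alone

How it is judged:
By the outcome, as a careful person would: the job done as asked, in the order asked, and still so for the second after the job is handed in, with the robot touching nothing.
It also fails if it takes over 64 s, if anything falls off the work surface, if the arm or the gripper's body presses on something with over 40 N, if the wrist force passes 120 N, or if a joint passes its speed limit or range.

### The arm

A 7-joint arm with a two-finger parallel gripper is mounted at the origin on a cart in front of the work surface, level with it; the furniture and walls round the work are solid. World frame = base frame: x ahead of the robot, y to its left, z up, the work surface at z = 0. Lengths are in m, angles in rad, forces in N, time in s.
With the tool pointing down it reaches from about 0.425 to 0.925 m from the base axis. Payload 6.8 kg.
Tool frame: the origin (TCP) lies on the centre line of the jaws, within the pads' length; the fingertips stand 8 mm ahead of it and the grasp point (between the pads) lies 11 mm behind it (bot.tips_ahead is the distance from the TCP to the fingertips, in m); z points along the fingers, y is the line along which they close (so a half turn about z gives the same grasp; the last joint's range is limited). The gripper opens to 85 mm and grips with 20 to 120 N. Pads are 22 mm wide; open, the fingers measure 114 mm over their backs; the gripper's body (76 mm by 85 mm) begins 54 mm behind the grasp point. The pads swing forward as they close: fully open they stand 13 mm farther back than shut.
Start: joints at [1.227, 0.477, 0.022, 1.555, -0.011, 1.109, -0.083], TCP at [0.158, -0.656, 0.239] pointing down, gripper open.
Joint ranges: [-2.96, 2.96], [-0.34, 2.1], [-1.41, 1.46], [0.24, 2.44], [-1.37, 4.51], [0.17, 1.92], [-2.96, 2.96]. Speed limits (rad/s): [2.39, 2.39, 3.14, 3.14, 3.14, 3.14, 3.14].

### API

Orientations are given as a unit quaternion [w, x, y, z].
In Python, from station import bot gives the robot as it stands.
- The arm moves only by the tool send_rows, never from a script. Its argument "deltas" is text: rows parted by semicolons, each of 4 numbers parted by spaces: the shift along the tool's x, y, z in m, then the turn about the tool's z in degrees. In form: x y z spin; .... A call has 1 to 5 rows; each row is the pose to reach, as a shift and turn from the pose commanded when the call began, along the tool's axes at that moment; what a row does not reach only later rows make up. A row lasts 1/10 s, in which the tool goes at most 50 mm and 8.59 degrees, less where a joint would pass 70% of its speed; a pose out of reach is approached as far as the arm can. A call with a gripper value outside its range is refused whole. "claw" is the opening, from 0 (shut) to 1 (fully open), set as the call begins (left out, the last holds). The fingers move at their own pace and stop on an object; "force" is the grip in N (left out, the last holds). Time passes only in rows, so rows that repeat a pose let the fingers close. It gives the time, the measured TCP pose, the force, the opening and the grip force at its end, in the units of the state.
- bot.get_obs(): the state, without advancing time (a new reading comes with each control period).
- bot.read_camera(name): name is "side" or "top"; returns a dict with "img" (400x640x3 uint8, red, green, blue), "depth" (400x640 float32, m along the optical axis (not along the pixel's ray), 0 where there is no reading), "fx", "fy", "cx", "cy" (pixels), "camera_from_world" (4x4, takes a point from world to camera coordinates). Camera axes: x right, y up, looking along -z (the intrinsics and any distortion apply to the point x, -y, -z); pixel columns grow to the right and rows downward; lengths in m; the calibration is good to about 2 mm. A picture is of the moment at which its call begins.
- bot.hand_in(): hands the job in; it is judged then, once.
Trained networks look in a picture, given as the dict that the camera call returned (one of the last four; its "shot" number tells which), for a name from the list of things; names that differ only in an ending like _2 or _b are one class to them, and where a whole thing is asked for, a point or a joint stands for the part that bears it (a point fixed in the world has none). Each returns a list of dicts, best first, with "confidence" (0 to 1); they miss things now and then, are a little off and sometimes report something else, mostly with a low value. They report only what shows in the picture. A call takes as long as a camera call.
- bot.masks_of(picture, query): "mask" (400x640 bool, what is visible of it).
- bot.landmark_of(picture, query): "xyz" ([x, y, z] in m, in world coordinates, good to about 4 mm: a listed point, or the origin of a listed thing).
The state is a dict: "t": time; "q": joint angles; "joint_vel": joint speeds; "joint_torque": joint torques, N m; "eef_pos": TCP position; "tool_rot": TCP orientation; "contact_force": force on the tool from outside, world axes, zero at the start; "torque": the same for the moment, N m; "gripper_width": opening from 0.0 (shut) to 1.0 (fully open); "grasp_force": force on a finger pad.
Only numpy, scipy, OpenCV 4.12 (cv2) and the standard library are available. Lean on these libraries where they do the work, as an engineer would, in place of code of your own. Each camera call takes 0.05 s, during which the arm holds its last target. There are 200 camera calls.

## Working session

There is one attempt and no reset: what is moved stays moved. The work goes in short steps, Python scripts to look and compute and a tool call to move; the robot and the scene stay as the last step left them, time stands still between calls to the robot, and variables do not carry over. Pictures are saved under pics/ and viewed, at most 12 in all, crops included, and the job is handed in when it is done.

Besides the shell and the picture viewer there is one more tool, called after ">>>" as name(argument=value, ...) on one line, values as JSON. send_rows: Moves the arm, as the interface text tells. Its arguments: {"type":"object","properties":{"deltas":{"type":"string"},"claw":{"type":"number"},"force":{"type":"number"}},"required":["deltas"]}

```bash
mkdir -p pics; ls; python3 - <<'E'
from station import bot
import cv2, numpy as np
o=bot.get_obs(); print(o['t'],o['eef_pos'],o['tool_rot'],o['contact_force'],o['gripper_width'],bot.tips_ahead)
for c in ("top","side"):
    p=bot.read_camera(c); cv2.imwrite(f'pics/{c}0.png',p['img'][:,:,::-1])
    print(c,np.round(np.linalg.inv(p['camera_from_world'])[:3],3).tolist(),p['fx'],p['cx'],p['cy'])
    for q in ("fixture","stop_face","boss_top","front_plate","tail","rim_lock","hub_top","wing","oil_bottle","screwdriver","brass_cylinder","steel_cylinder","pin_block","padlock","parts_tin","tape_measure"):
        print(q,[(np.round(d['xyz'],4).tolist(),round(d['confidence'],2)) for d in bot.landmark_of(p,q)[:2]])
E
```

```text
pics
0.0 [ 0.15750457 -0.65573273  0.23829721] [-9.43976128e-04  9.93059749e-01  1.17607027e-01 -1.73313187e-04] [0.82203696 0.45128605 0.20957632] 1.000612684894819 0.008
top [[0.003, 0.98, -0.199, 0.281], [-1.0, 0.0, -0.013, 0.038], [-0.012, 0.199, 0.98, 1.4]] 489.30810274655704 321.3149615867909 197.31908177934235
fixture [([0.4892, 0.2054, 0.0026], 0.93)]
stop_face [([0.4842, 0.2398, 0.0123], 0.71)]
boss_top []
front_plate [([0.4883, 0.1565, 0.0321], 0.61), ([0.5088, 0.031, 0.0], 0.35)]
tail [([0.4792, 0.3247, 0.0288], 0.64)]
rim_lock [([0.4852, 0.2384, 0.0148], 0.73)]
hub_top [([0.4858, 0.1591, 0.131], 0.59), ([0.5932, 0.2159, 0.0007], 0.56)]
wing [([0.5041, 0.146, 0.1306], 0.42)]
oil_bottle [([0.595, 0.2175, -0.0019], 0.82)]
screwdriver [([0.5952, 0.3596, 0.0033], 0.77)]
brass_cylinder [([0.5104, 0.0342, -0.0033], 0.76)]
steel_cylinder [([0.4477, 0.0497, 0.0002], 0.52)]
pin_block [([0.4577, -0.099, 0.0016], 0.69), ([0.4798, 0.3252, 0.0295], 0.29)]
padlock [([0.5146, -0.2263, -0.0013], 0.88)]
parts_tin [([0.4531, -0.2694, -0.0009], 0.72)]
tape_measure [([0.5167, -0.32, -0.0028],
[... 353 characters left out ...]
 0.3282, 0.0286], 0.65)]
rim_lock [([0.485, 0.2429, 0.0109], 0.59)]
hub_top [([0.4848, 0.1605, 0.1332], 0.6), ([0.4828, 0.2065, -0.0011], 0.23)]
wing [([0.5033, 0.1492, 0.1289], 0.71)]
oil_bottle [([0.5933, 0.2183, -0.0006], 0.63), ([0.4796, 0.3247, 0.029], 0.22)]
screwdriver [([0.5977, 0.3631, -0.0003], 0.43)]
brass_cylinder [([0.5157, -0.2306, -0.0016], 0.58), ([0.5125, 0.037, -0.0016], 0.43)]
steel_cylinder [([0.4432, 0.0505, 0.0012], 0.59)]
pin_block [([0.4572, -0.1013, -0.0012], 0.89)]
padlock [([0.5133, -0.2277, -0.0017], 0.89), ([0.4826, 0.206, 0.002], 0.55)]
parts_tin [([0.4579, -0.2682, 0.0013], 0.95), ([0.4902, 0.1184, 0.0271], 0.54)]
tape_measure [([0.5127, -0.3174, 0.0002], 0.8)]
```

View pics/top0.png

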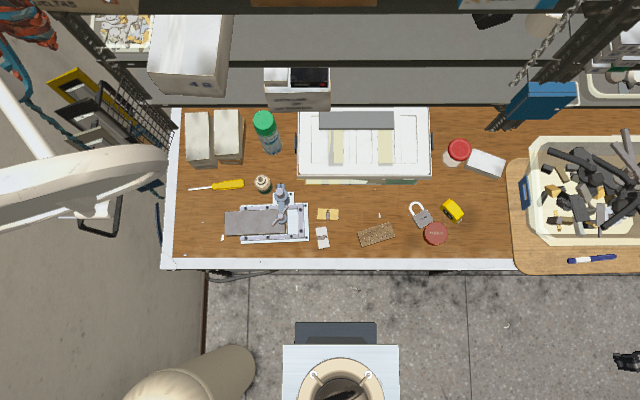

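View pics/side0.png

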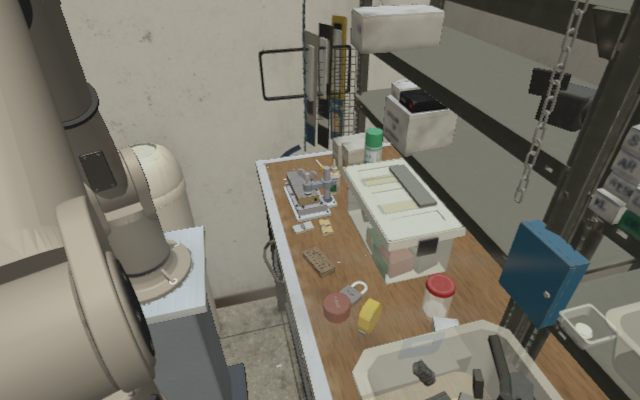

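The top view shows the fixture at about (225–308, 205–243), with the lock to the left at (255, 221) and the thumbscrew near (282, 195). The networks agree with this, and the heights are plausible. One refinement from depth comes next: the yaws of the fixture and lock, the column, and the wing direction.

```bash
cat > h.py <<'E'
from station import bot
import cv2, numpy as np
def cloud(p):
    v,u=np.mgrid[0:400,0:640]; d=p['depth']
    c=np.stack([(u-p['cx'])/p['fx']*d,-(v-p['cy'])/p['fy']*d,-d,np.ones_like(d)],-1)
    return (c@np.linalg.inv(p['camera_from_world']).T)[...,:3]
def sel(P,x0,x1,y0,y1,z0,z1):
    m=(P[...,0]>x0)&(P[...,0]<x1)&(P[...,1]>y0)&(P[...,1]<y1)&(P[...,2]>z0)&(P[...,2]<z1); return m
E
python3 - <<'E'
from h import *
for c in ("top","side"):
    p=bot.read_camera(c); P=cloud(p)
    def rect(n,z0,z1,y0=.05,y1=.4,x0=.4,x1=.58):
        Q=P[sel(P,x0,x1,y0,y1,z0,z1)]
        if len(Q)<5: print(n,len(Q)); return
        r=cv2.minAreaRect((Q[:,:2]*1000).astype(np.float32)); print(c,n,len(Q),np.round(r[0],1),np.round(r[1],1),round(r[2],1),'zmed',round(float(np.median(Q[:,2])),4),'zmax',round(float(Q[:,2].max()),4))
    rect('locktop',.037,.052); rect('bed',.008,.034); rect('column',.13,.145,x0=.53); rect('arm',.085,.1); rect('screw',.108,.15,x1=.53)
    cv2.imwrite(f'pics/{c}1.png',cv2.resize(p['img'][190:250,215:315] if c=='top' else p['img'][155:225,275:355],None,fx=6,fy=6,interpolation=cv2.INTER_CUBIC)[:,:,::-1])
    for q in("hub_top","wing","tail","front_plate","stop_face"): print(q,[(np.round(d['xyz'],4).tolist(),round(d['confidence'],2)) for d in bot.landmark_of(p,q)[:2]])
print(bot.get_obs()['t'])
E
```

```text
top locktop 1486 [512.  215.8] [222.3 133.1] 88.7 zmed 0.0437 zmax 0.0518
top bed 1602 [504.2 221.2] [351.8 158.1] 86.3 zmed 0.016 zmax 0.0339
top column 57 [552.4 164.8] [21.1 18.9] 0.5 zmed 0.1377 zmax 0.1432
top arm 196 [538.4 170. ] [122.1  58.7] 27.4 zmed 0.092 zmax 0.0998
top screw 111 [488.3 161.7] [16.8 64.8] 43.9 zmed 0.1309 zmax 0.1454
hub_top [([0.485, 0.1576, 0.1316], 0.56)]
wing [([0.5026, 0.1465, 0.1264], 0.48)]
tail [([0.4809, 0.3234, 0.0307], 0.75)]
front_plate [([0.4886, 0.1556, 0.0345], 0.79)]
stop_face [([0.4893, 0.1189, 0.0322], 0.61), ([0.5956, 0.363, -0.0013], 0.36)]
side locktop 537 [500.9 210.3] [225.2 116.4] 89.0 zmed 0.0426 zmax 0.051
side bed 915 [501.  217.1] [343.3 159.3] 86.6 zmed 0.0175 zmax 0.034
side column 29 [548.8 161.6] [18.2 22.8] 28.2 zmed 0.1358 zmax 0.1389
side arm 166 [534.4 166.3] [124.6  59.3] 23.9 zmed 0.0909 zmax 0.0999
side screw 143 [484.1 155.3] [18.3 66.6] 50.8 zmed 0.1266 zmax 0.1434
hub_top [([0.4432, 0.0502, 0.0033], 0.7), ([0.4855, 0.1621, 0.1317], 0.51)]
wing [([0.5066, 0.1494, 0.129], 0.71), ([0.4884, 0.1494, 0.0292], 0.62)]
tail [([0.4783, 0.3276, 0.0325], 0.63)]
front_plate [([0.4902, 0.151, 0.0289], 0.6)]
stop_face [([0.4875, 0.1154, 0.0285], 0.71)]
2.3
```

>>> send_rows(deltas="0.036 -0.023 0 0;0.071 -0.046 0 0;0.107 -0.069 0 0;0.142 -0.092 0 0;0.178 -0.115 0 0", claw=0)

```text
t: 2.8
eef_pos: [0.3048, -0.5017, 0.2395]
tool_rot: [0.0, 0.993, 0.117, 0.0]
contact_force: [0.7, 0.2, -0.4]
gripper_width: 0.143
grasp_force: 0.0
```

>>> send_rows(deltas="0.036 -0.023 0 0;0.071 -0.046 0 0;0.107 -0.069 0 0;0.142 -0.092 0 0;0.178 -0.115 0 0")

```text
t: 3.3
eef_pos: [0.4511, -0.3483, 0.2396]
tool_rot: [0.0, 0.993, 0.117, 0.0]
contact_force: [0.9, -0.6, -0.6]
gripper_width: 0.002
grasp_force: 0.0
```

>>> send_rows(deltas="0.0132 -0.047 0 0;0.0264 -0.094 0 0;0.0396 -0.141 0 0;0.0528 -0.188 0 0;0.066 -0.235 0 0")

```text
t: 3.8
eef_pos: [0.4593, -0.1038, 0.2397]
tool_rot: [0.0, 0.993, 0.118, 0.0]
contact_force: [0.1, 0.5, -1.2]
gripper_width: 0.005
grasp_force: 0.0
```

>>> send_rows(deltas="0.0132 -0.047 0 0;0.0264 -0.094 0 0;0.0396 -0.141 0 0;0.0528 -0.188 0 0;0.066 -0.235 0 0")

```text
t: 4.3
eef_pos: [0.4686, 0.1401, 0.2397]
tool_rot: [0.0, 0.993, 0.117, 0.001]
contact_force: [1.6, 0.6, 0.0]
gripper_width: -0.004
grasp_force: 0.0
```

>>> send_rows(deltas="0.0132 -0.047 0 0;0.0264 -0.094 0 0;0.0396 -0.141 0 0;0.0528 -0.188 0 0;0.066 -0.235 0 0")

```text
t: 4.8
eef_pos: [0.4781, 0.384, 0.2394]
tool_rot: [0.0, 0.993, 0.117, 0.0]
contact_force: [0.5, -0.4, 0.2]
gripper_width: -0.001
grasp_force: 0.0
```

```bash
python3 -c "
from station import bot
o=bot.get_obs();print(o['t'],o['eef_pos'].round(4),o['tool_rot'].round(4),o['q'].round(3),o['contact_force'].round(2))"; head -60 pics/../*.md 2>/dev/null
```

```text
4.8 [0.4781 0.384  0.2394] [0.000e+00 9.931e-01 1.173e-01 3.000e-04] [-0.371  0.429 -0.543  1.681  0.244  1.099 -2.32 ] [ 0.55 -0.42  0.15]
```

View pics/top1.png

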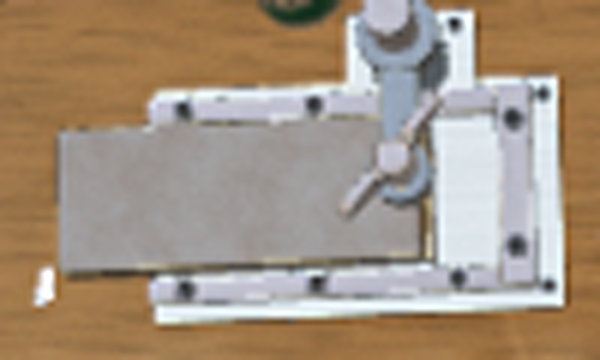

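>>> send_rows(deltas="0 0 0.045 3;0 0 0.09 6;0 0 0.135 8;0 0 0.18 10.5;0 0 0.213 10.5", claw=0)

```text
t: 5.3
eef_pos: [0.4772, 0.3812, 0.0235]
tool_rot: [0.001, 1.0, 0.026, -0.001]
contact_force: [-0.2, 0.3, -0.0]
gripper_width: -0.001
grasp_force: 0.0
```

```bash
python3 - <<'E'
from h import *
o=bot.get_obs();print(o['t'],o['eef_pos'].round(4),o['tool_rot'].round(4),o['q'].round(3),o['contact_force'].round(2))
p=bot.read_camera('top'); cv2.imwrite('pics/top2.png',cv2.resize(p['img'][150:270,180:320],None,fx=5,fy=5,interpolation=cv2.INTER_CUBIC)[:,:,::-1])
E
```

```text
5.3 [0.4772 0.3812 0.0235] [ 9.000e-04  9.997e-01  2.570e-02 -8.000e-04] [-0.477  0.678 -0.404  1.833  0.388  0.711 -2.619] [-0.2   0.34 -0.03]
```

View pics/top2.png

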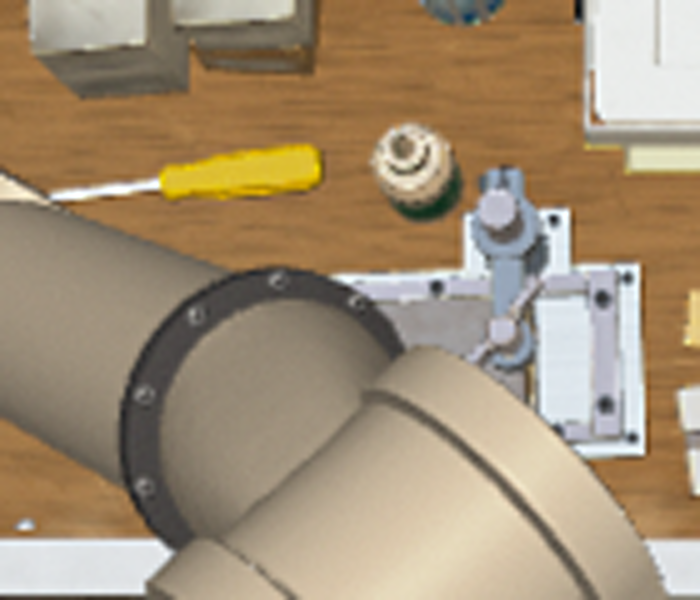

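>>> send_rows(deltas="0 0.006 0 0;0 0.012 0 0;0 0.018 0 0;0 0.024 0 0;0 0.030 0 0")

```text
t: 5.85
eef_pos: [0.4804, 0.3519, 0.0276]
tool_rot: [-0.001, 1.0, 0.026, 0.001]
contact_force: [-0.0, -0.6, -0.0]
gripper_width: -0.0
grasp_force: 0.0
```

>>> send_rows(deltas="0 0.005 0 0;0 0.010 0 0;0 0.015 0 0;0 0.020 0 0;0 0.025 0 0")

```text
t: 6.35
eef_pos: [0.4808, 0.3284, 0.0266]
tool_rot: [-0.001, 1.0, 0.027, 0.0]
contact_force: [-0.5, 4.5, -0.1]
gripper_width: -0.001
grasp_force: 2.2
```

>>> send_rows(deltas="0 0.003 0 0;0 0.006 0 0;0 0.009 0 0;0 0.011 0 0;0 0.012 0 0")

```text
t: 6.85
eef_pos: [0.4816, 0.3155, 0.0265]
tool_rot: [-0.0, 1.0, 0.026, 0.0]
contact_force: [0.6, 5.8, 0.9]
gripper_width: 0.002
grasp_force: 2.6
```

>>> send_rows(deltas="0 0.0015 0 0;0 0.003 0 0;0 0.004 0 0")

```text
t: 7.15
eef_pos: [0.4818, 0.3117, 0.0265]
tool_rot: [-0.0, 1.0, 0.026, 0.0]
contact_force: [-0.3, 4.5, 0.6]
gripper_width: -0.003
grasp_force: 2.6
```

```bash
python3 - <<'E'
from h import *
p=bot.read_camera('side'); P=cloud(p)
cv2.imwrite('pics/side2.png',cv2.resize(p['img'][145:235,260:370],None,fx=6,fy=6,interpolation=cv2.INTER_CUBIC)[:,:,::-1])
for q in("front_plate","tail","stop_face"): print(q,[(np.round(d['xyz'],4).tolist(),round(d['confidence'],2)) for d in bot.landmark_of(p,q)[:2]])
E
```

```text
front_plate [([0.4909, 0.1248, 0.0274], 0.76)]
tail [([0.4806, 0.2994, 0.0303], 0.81), ([0.4844, 0.1643, 0.1269], 0.43)]
stop_face [([0.4882, 0.1165, 0.0276], 0.67)]
```

View pics/side2.png

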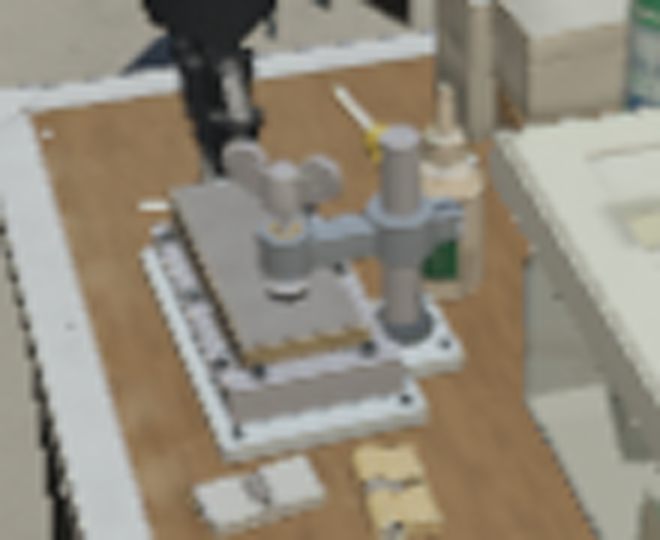

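The plate (crop about (305, 345)) still shows a small gap to the stop. Both the networks and the force reading put it a few mm short, so I keep pushing.

>>> send_rows(deltas="0 0.0015 0 0;0 0.003 0 0;0 0.004 0 0;0 0.005 0 0")

```text
t: 7.75
eef_pos: [0.482, 0.3078, 0.0266]
tool_rot: [-0.001, 1.0, 0.027, 0.0]
contact_force: [-0.4, 9.8, -1.9]
gripper_width: -0.002
grasp_force: 4.7
```

>>> send_rows(deltas="0 0.001 0 0;0 0.002 0 0;0 0.003 0 0")

```text
t: 8.05
eef_pos: [0.4827, 0.3077, 0.027]
tool_rot: [-0.004, 1.0, 0.027, 0.001]
contact_force: [1.0, 14.7, -4.1]
gripper_width: 0.001
grasp_force: 7.4
```

>>> send_rows(deltas="0 0.002 0 0;0 0.004 0 0;0 0.004 0 0")

```text
t: 8.35
eef_pos: [0.4828, 0.3076, 0.0279]
tool_rot: [-0.006, 1.0, 0.029, 0.002]
contact_force: [0.3, 20.8, -3.7]
gripper_width: -0.004
grasp_force: 10.2
```

```bash
python3 - <<'E'
from h import *
p=bot.read_camera('side')
cv2.imwrite('pics/side3.png',cv2.resize(p['img'][165:235,275:355],None,fx=8,fy=8,interpolation=cv2.INTER_CUBIC)[:,:,::-1])
for q in("front_plate","tail","stop_face"): print(q,[(np.round(d['xyz'],4).tolist(),round(d['confidence'],2)) for d in bot.landmark_of(p,q)[:2]])
E
```

```text
front_plate [([0.4898, 0.1205, 0.0296], 0.58)]
tail [([0.4584, -0.2659, 0.0014], 0.74), ([0.4827, 0.2924, 0.0315], 0.55)]
stop_face [([0.488, 0.1177, 0.0285], 0.76), ([0.4421, 0.0514, 0.0037], 0.38)]
```

View pics/side3.png

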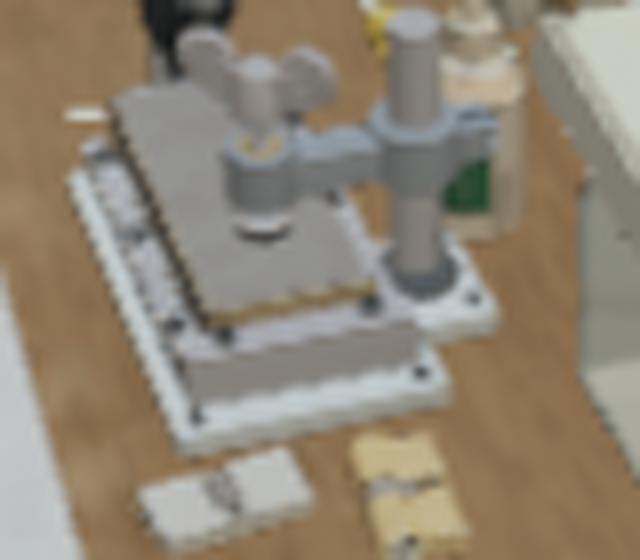

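The plate now sits against the stop and no bed shows in between; the reaction reached 20 N with no motion. Next I retreat and lift.

>>> send_rows(deltas="0 -0.015 0 0;0 -0.03 0 0;0 -0.045 -0.02 0;0 -0.045 -0.065 0;0 -0.045 -0.11 0")

```text
t: 9.05
eef_pos: [0.4788, 0.3431, 0.136]
tool_rot: [0.002, 1.0, 0.026, -0.002]
contact_force: [0.4, 0.2, 0.6]
gripper_width: -0.001
grasp_force: 0.0
```

>>> send_rows(deltas="0 0 -0.04 -8;0 0 -0.08 -16;0 0.03 -0.08 -24;0 0.06 -0.08 -32;0 0.09 -0.08 -40", claw=0.41)

```text
t: 9.55
eef_pos: [0.4843, 0.2521, 0.2159]
tool_rot: [0.001, 0.929, 0.369, -0.001]
contact_force: [0.5, -0.7, -0.3]
gripper_width: 0.412
grasp_force: 0.0
```

```bash
cat > s.py <<'E'
from station import bot
import numpy as np,sys
o=bot.get_obs();w,x,y,z=o['tool_rot'];a=2*np.arctan2(y,x)
X=np.array([np.cos(a),np.sin(a)]);Y=np.array([np.sin(a),-np.cos(a)])
print(o['t'],o['eef_pos'].round(4),'toolx',round(np.degrees(a),1),'q',o['q'].round(2),'F',o['contact_force'].round(1),'M',o['torque'].round(3),o['gripper_width'].round(3),o['grasp_force'])
T=np.array([float(sys.argv[1]),float(sys.argv[2])]);d=T-o['eef_pos'][:2];print('tool dx dy',(d@X).round(4),(d@Y).round(4))
E
python3 s.py .4855 .160
```

```text
Traceback (most recent call last):
  File "s.py", line 5, in <module>
    print(o['t'],o['eef_pos'].round(4),'toolx',round(np.degrees(a),1),'q',o['q'].round(2),'F',o['contact_force'].round(1),'M',o['torque'].round(3),o['gripper_width'].round(3),o['grasp_force'])
                                                                                                                                                   ^^^^^^^^^^^^^^^^^^^^^^^^
AttributeError: 'float' object has no attribute 'round'
```

>>> send_rows(deltas="-0.0125 0.0136 0 -8.4;-0.025 0.027 0 -16.8;-0.0374 0.0407 0 -25.2;-0.05 0.0543 0 -33.6;-0.0623 0.0679 0 -42")

```text
t: 10.05
eef_pos: [0.4848, 0.1601, 0.2156]
tool_rot: [0.0, 0.736, 0.677, -0.002]
contact_force: [0.0, 0.6, -0.4]
gripper_width: 0.41
grasp_force: 0.0
```

>>> send_rows(deltas="0 0 0 -8.5;0 0 0 -17;0 0 0 -25.5;0 0 0 -34;0 0 0 -42")

```text
t: 10.55
eef_pos: [0.4848, 0.1608, 0.2156]
tool_rot: [-0.0, 0.444, 0.896, -0.002]
contact_force: [0.8, -0.7, 0.4]
gripper_width: 0.407
grasp_force: 0.0
```

>>> send_rows(deltas="0 0 0 -8.5;0 0 0 -17;0 0 0 -25.5;0 0 0 -34;0 0 0 -42")

```text
t: 11.05
eef_pos: [0.4849, 0.1608, 0.2155]
tool_rot: [-0.001, 0.093, 0.996, -0.001]
contact_force: [-0.6, -0.2, -0.2]
gripper_width: 0.41
grasp_force: 0.0
```

```bash
sed -i "s/o\['gripper_width'\].round(3)/o['gripper_width']/" s.py; python3 s.py .4855 .160
```

```text
11.05 [0.4849 0.1608 0.2155] toolx 169.3 q [ 0.45  0.45 -1.12  1.91  0.46  1.07  0.52] F [-0.6 -0.2 -0.2] M [-0.016  0.002 -0.011] 0.41026616227154145 0.0
tool dx dy -0.0007 -0.0007
```

>>> send_rows(deltas="0 0 0 -8.5;0 0 0 -17;0 0 0 -25.5;0 0 0 -34;0 0 0 -42")

```text
t: 11.55
eef_pos: [0.485, 0.1608, 0.2154]
tool_rot: [-0.001, -0.27, 0.963, -0.001]
contact_force: [-0.7, 1.1, 0.4]
gripper_width: 0.409
grasp_force: 0.0
```

>>> send_rows(deltas="0 0 0 -8.5;0 0 0 -17;0 0 0 -25.5;0 0 0 -34;0 0 0 -42")

```text
t: 12.05
eef_pos: [0.485, 0.1608, 0.2152]
tool_rot: [-0.002, -0.597, 0.802, -0.0]
contact_force: [-1.0, -0.5, 0.4]
gripper_width: 0.413
grasp_force: 0.0
```

```bash
python3 s.py .4855 .160
```

```text
12.05 [0.485  0.1608 0.2152] toolx 253.3 q [ 0.58  0.61 -1.37  1.91  0.65  1.19  1.82] F [-1.  -0.5  0.4] M [ 0.025 -0.01   0.004] 0.41287970105844757 0.0
tool dx dy 0.0006 -0.0007
```

Joint 3 nears its range here, so I go back to a tool yaw of 175° instead. That places the fingers clear of the wings, and I descend from there.

>>> send_rows(deltas="0 0 0 8.5;0 0 0 17;0 0 0 25.5;0 0 0 34;0 0 0 42")

```text
t: 12.55
eef_pos: [0.485, 0.1608, 0.2155]
tool_rot: [-0.001, -0.264, 0.965, -0.001]
contact_force: [-0.2, -0.2, 0.7]
gripper_width: 0.41
grasp_force: 0.0
```

>>> send_rows(deltas="0 0 0 8.5;0 0 0 17;0 0 0 25.5;0 0 0 34;0 0 0.02 36")

```text
t: 13.05
eef_pos: [0.4865, 0.1618, 0.1975]
tool_rot: [0.001, 0.047, 0.999, -0.001]
contact_force: [0.6, -0.3, -0.1]
gripper_width: 0.412
grasp_force: 0.0
```

```bash
python3 s.py .4855 .160; python3 - <<'E'
from h import *
p=bot.read_camera('side')
cv2.imwrite('pics/side4.png',cv2.resize(p['img'][125:225,270:370],None,fx=6,fy=6,interpolation=cv2.INTER_CUBIC)[:,:,::-1])
E
```

```text
13.05 [0.4865 0.1618 0.1975] toolx 174.7 q [ 0.39  0.44 -1.03  1.93  0.45  1.02  0.62] F [ 0.6 -0.3 -0.1] M [ 0.033 -0.007 -0.067] 0.4120663941072576 0.0
tool dx dy 0.0008 -0.0019
```

View pics/side4.png

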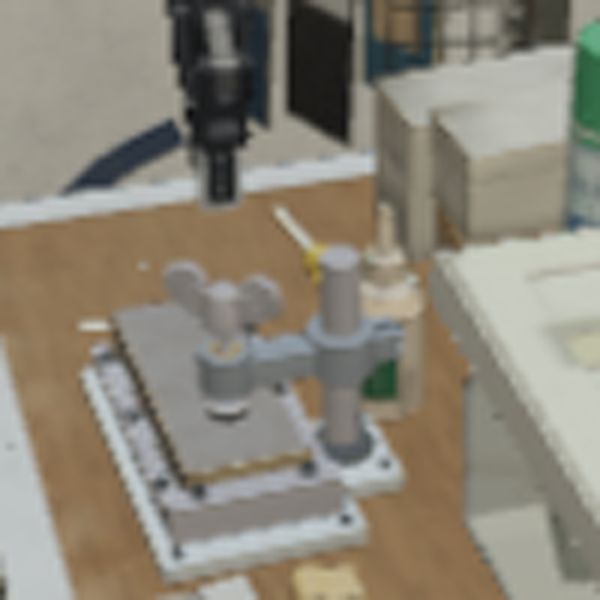

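>>> send_rows(deltas="0 0 0.02 0;0 0 0.035 0;0 0 0.045 0;0 0 0.055 0;0 0 0.065 0")

```text
t: 13.6
eef_pos: [0.4855, 0.1622, 0.1307]
tool_rot: [-0.0, 0.044, 0.999, -0.0]
contact_force: [0.3, -0.3, 1.6]
gripper_width: 0.409
grasp_force: 0.0
```

>>> send_rows(deltas="0 0 0 8.5;0 0 0 17;0 0 0 25.5;0 0 0 34;0 0 0 42")

```text
t: 14.1
eef_pos: [0.4856, 0.1623, 0.1312]
tool_rot: [0.0, 0.401, 0.916, 0.0]
contact_force: [-0.0, -0.3, -0.5]
gripper_width: 0.41
grasp_force: 0.0
```

```bash
python3 s.py .4855 .160
```

```text
14.1 [0.4856 0.1623 0.1312] toolx 132.7 q [ 0.2   0.47 -0.79  2.    0.44  0.85 -0.1 ] F [-0.  -0.3 -0.5] M [-0.016 -0.028  0.013] 0.41036989028412 0.0
tool dx dy -0.0016 -0.0016
```

>>> send_rows(deltas="-0.001 -0.001 0 8.5;-0.001 -0.001 0 17;-0.001 -0.001 0 25.5;-0.001 -0.001 0 34;-0.001 -0.001 0.0005 42")

```text
t: 14.6
eef_pos: [0.4858, 0.1613, 0.1309]
tool_rot: [0.0, 0.703, 0.711, 0.001]
contact_force: [1.4, 3.0, 0.5]
gripper_width: 0.408
grasp_force: 0.7
```

>>> send_rows(deltas="0 0 0.0003 8.5;0 0 0.0005 17;0 0 0.0007 25.5;0 0 0.0008 34;0 0 0.001 42")

```text
t: 15.1
eef_pos: [0.4861, 0.1616, 0.13]
tool_rot: [-0.0, 0.911, 0.412, 0.001]
contact_force: [1.3, 2.0, -0.6]
gripper_width: 0.411
grasp_force: 0.7
```

```bash
python3 s.py .4855 .160
```

```text
15.1 [0.4861 0.1616 0.13  ] toolx 48.7 q [-0.06  0.39 -0.46  2.02  0.24  0.78 -1.39] F [ 1.3  2.  -0.6] M [ 0.279 -0.236  0.042] 0.4107319583627804 0.6619341467740014
tool dx dy -0.0016 0.0006
```

>>> send_rows(deltas="0 0 0.0002 8.5;0 0 0.0004 17;0 0 0.0006 25.5;0 0 0.0008 34;0 0 0.001 42")

```text
t: 15.6
eef_pos: [0.4862, 0.1611, 0.129]
tool_rot: [-0.0, 0.998, 0.058, 0.001]
contact_force: [2.0, 0.2, 0.7]
gripper_width: 0.408
grasp_force: 0.6
```

>>> send_rows(deltas="0 0 0.0002 8.5;0 0 0.0004 17;0 0 0.0006 25.5;0 0 0.0008 34;0 0 0.0008 34")

```text
t: 16.1
eef_pos: [0.4857, 0.1609, 0.128]
tool_rot: [0.0, 0.972, -0.234, 0.0]
contact_force: [1.5, -0.5, 0.3]
gripper_width: 0.411
grasp_force: 0.1
```

```bash
python3 s.py .4855 .160
```

```text
16.1 [0.4857 0.1609 0.128 ] toolx -27.0 q [-0.3   0.36 -0.17  2.03  0.09  0.75 -2.57] F [ 1.5 -0.5  0.3] M [ 0.01  -0.035  0.015] 0.4107277422178302 0.13183403443690622
tool dx dy 0.0002 0.0009
```

>>> send_rows(deltas="0 0 0.0002 8;0 0 0.0004 16;0 0 0.0004 16")

```text
t: 16.4
eef_pos: [0.4854, 0.161, 0.1275]
tool_rot: [0.0, 0.931, -0.365, 0.0]
contact_force: [-0.7, -0.4, -0.2]
gripper_width: 0.412
grasp_force: 0.0
```

>>> send_rows(deltas="0 0 0 -8.5;0 0 -0.01 -17;0 0 -0.02 -25.5;0 0 -0.03 -34;0 0 -0.035 -42")

```text
t: 16.9
eef_pos: [0.4856, 0.161, 0.1633]
tool_rot: [-0.0, 1.0, -0.002, 0.0]
contact_force: [-0.2, 0.8, 0.2]
gripper_width: 0.407
grasp_force: 0.0
```

>>> send_rows(deltas="0 0 0 -8.5;0 0 0 -17;0 0 0 -25.5;0 0 0 -34;0 0 0 -42")

```text
t: 17.4
eef_pos: [0.4852, 0.1608, 0.1625]
tool_rot: [0.0, 0.934, 0.356, -0.0]
contact_force: [-0.4, 0.7, -0.0]
gripper_width: 0.408
grasp_force: 0.0
```

>>> send_rows(deltas="0 0 0 -8.5;0 0 0 -17;0 0 0 -25.5;0 0 0 -34;0 0 0 -42")

```text
t: 17.9
eef_pos: [0.4852, 0.1608, 0.1626]
tool_rot: [0.0, 0.745, 0.668, -0.0]
contact_force: [0.3, 0.6, -0.1]
gripper_width: 0.41
grasp_force: 0.0
```

>>> send_rows(deltas="0 0 0 -8.5;0 0 0 -17;0 0 0 -25.5;0 0 0 -34;0 0 0 -42")

```text
t: 18.4
eef_pos: [0.4853, 0.1608, 0.1626]
tool_rot: [0.0, 0.456, 0.89, -0.0]
contact_force: [-0.1, -1.4, 0.5]
gripper_width: 0.408
grasp_force: 0.0
```

>>> send_rows(deltas="0 0 0 -8.5;0 0 0 -17;0 0 0 -25.5;0 0 0 -26")

```text
t: 18.8
eef_pos: [0.4853, 0.1607, 0.1625]
tool_rot: [-0.0, 0.247, 0.969, 0.0]
contact_force: [0.6, 0.2, 0.7]
gripper_width: 0.41
grasp_force: 0.0
```

```bash
python3 s.py .4855 .160;python3 - <<'E'
from h import *
p=bot.read_camera('side')
for q in("hub_top","wing","front_plate"): print(q,[(np.round(d['xyz'],4).tolist(),round(d['confidence'],2)) for d in bot.landmark_of(p,q)[:2]])
cv2.imwrite('pics/side5.png',cv2.resize(p['img'][125:225,270:370],None,fx=6,fy=6,interpolation=cv2.INTER_CUBIC)[:,:,::-1])
E
```

```text
18.8 [0.4853 0.1607 0.1625] toolx 151.4 q [ 0.23  0.42 -0.82  1.98  0.39  0.91  0.28] F [0.6 0.2 0.7] M [0.005 0.029 0.002] 0.40981552204900373 0.0
tool dx dy -0.0005 -0.0005
hub_top [([0.5142, -0.2291, -0.0006], 0.68), ([0.4864, 0.1592, 0.1291], 0.53)]
wing [([0.4409, 0.0495, 0.0038], 0.55)]
front_plate [([0.4894, 0.12, 0.0274], 0.72)]
```

View pics/side5.png

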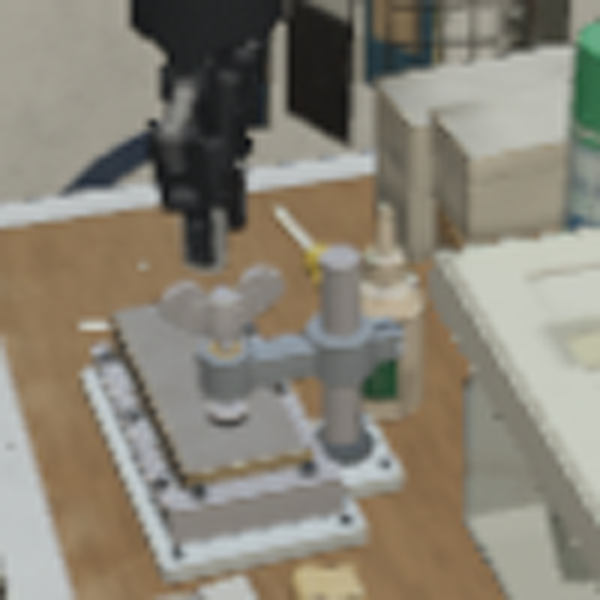

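The wings have turned: they now lie roughly along world x, slightly rising to the right, around (225, 300) in the crop. The fingers hover clear, so I descend and make the next stroke.

>>> send_rows(deltas="0 0 0.012 0;0 0 0.024 0;0 0 0.036 0")

```text
t: 19.3
eef_pos: [0.485, 0.1606, 0.1252]
tool_rot: [-0.0, 0.25, 0.968, -0.0]
contact_force: [-0.2, 0.2, 0.1]
gripper_width: 0.405
grasp_force: 0.0
```

>>> send_rows(deltas="0 0 0.0002 8.5;0 0 0.0003 17;0 0 0.0005 25.5;0 0 0.0006 34;0 0 0.0008 42")

```text
t: 19.8
eef_pos: [0.4848, 0.1613, 0.1246]
tool_rot: [-0.001, 0.583, 0.813, -0.0]
contact_force: [0.7, 1.5, -0.7]
gripper_width: 0.41
grasp_force: 0.8
```

>>> send_rows(deltas="0 0 0.0002 8.5;0 0 0.0004 17;0 0 0.0006 25.5;0 0 0.0008 34;0 0 0.001 42")

```text
t: 20.3
eef_pos: [0.4853, 0.1614, 0.1238]
tool_rot: [-0.0, 0.835, 0.55, 0.0]
contact_force: [1.1, 1.3, 0.2]
gripper_width: 0.41
grasp_force: 0.7
```

>>> send_rows(deltas="0 0 0.0002 8.5;0 0 0.0004 17;0 0 0.0006 25.5;0 0 0.0008 34;0 0 0.001 42")

```text
t: 20.8
eef_pos: [0.4856, 0.161, 0.1229]
tool_rot: [0.0, 0.977, 0.214, 0.0]
contact_force: [2.1, -0.2, 0.4]
gripper_width: 0.409
grasp_force: 0.6
```

>>> send_rows(deltas="0 0 0.0002 8.5;0 0 0.0004 17;0 0 0.0006 25.5;0 0 0.0008 34;0 0 0.001 42")

```text
t: 21.3
eef_pos: [0.4856, 0.1605, 0.1219]
tool_rot: [0.001, 0.989, -0.151, 0.0]
contact_force: [1.2, -0.1, -1.1]
gripper_width: 0.41
grasp_force: 0.6
```

```bash
python3 s.py .4855 .160
```

```text
21.3 [0.4856 0.1605 0.1219] toolx -17.3 q [-0.34  0.37 -0.12  2.04  0.06  0.74 -2.38] F [ 1.2 -0.1 -1.1] M [-0.134 -0.284  0.051] 0.4095142805082115 0.5828782045637126
tool dx dy 0.0001 0.0005
```

>>> send_rows(deltas="0 0 0.0002 8.5;0 0 0.0004 17;0 0 0.0006 26;0 0 0.0006 26")

```text
t: 21.7
eef_pos: [0.4851, 0.1608, 0.1213]
tool_rot: [0.001, 0.93, -0.367, -0.0]
contact_force: [0.3, -0.7, 0.3]
gripper_width: 0.407
grasp_force: 0.0
```

>>> send_rows(deltas="0 0 0 -8.5;0 0 -0.01 -17;0 0 -0.02 -25.5;0 0 -0.03 -34;0 0 -0.035 -42")

```text
t: 22.2
eef_pos: [0.4853, 0.1607, 0.1572]
tool_rot: [0.0, 1.0, -0.004, 0.0]
contact_force: [0.5, -0.1, -0.4]
gripper_width: 0.406
grasp_force: 0.0
```

>>> send_rows(deltas="0 0 0 -8.5;0 0 0 -17;0 0 0 -25.5;0 0 0 -34;0 0 0 -42")

```text
t: 22.7
eef_pos: [0.485, 0.1605, 0.1564]
tool_rot: [0.0, 0.935, 0.355, -0.001]
contact_force: [-0.4, -0.3, 0.3]
gripper_width: 0.411
grasp_force: 0.0
```

>>> send_rows(deltas="0 0 0 -8.5;0 0 0 -17;0 0 0 -25.5;0 0 0 -34;0 0 0 -42")

```text
t: 23.2
eef_pos: [0.485, 0.1605, 0.1564]
tool_rot: [-0.0, 0.746, 0.666, -0.001]
contact_force: [0.4, 0.6, -0.0]
gripper_width: 0.41
grasp_force: 0.0
```

>>> send_rows(deltas="0 0 0 -8.5;0 0 0 -17;0 0 0 -25.5;0 0 0 -34;0 0 0 -42")

```text
t: 23.7
eef_pos: [0.485, 0.1606, 0.1565]
tool_rot: [-0.0, 0.457, 0.889, -0.0]
contact_force: [0.7, -0.1, -0.8]
gripper_width: 0.41
grasp_force: 0.0
```

>>> send_rows(deltas="0 0 0 -8.5;0 0 0 -17;0 0 0 -25.5;0 0 0 -28")

```text
t: 24.1
eef_pos: [0.485, 0.1605, 0.1564]
tool_rot: [-0.0, 0.229, 0.973, -0.0]
contact_force: [0.5, -0.9, 0.2]
gripper_width: 0.409
grasp_force: 0.0
```

```bash
python3 s.py .4855 .160;python3 - <<'E'
from h import *
p=bot.read_camera('side')
for q in("hub_top","wing","front_plate"): print(q,[(np.round(d['xyz'],4).tolist(),round(d['confidence'],2)) for d in bot.landmark_of(p,q)[:2]])
cv2.imwrite('pics/side6.png',cv2.resize(p['img'][125:225,270:370],None,fx=6,fy=6,interpolation=cv2.INTER_CUBIC)[:,:,::-1])
E
```

```text
24.1 [0.485  0.1605 0.1564] toolx 153.5 q [ 0.16  0.41 -0.73  1.98  0.35  0.88  0.35] F [ 0.5 -0.9  0.2] M [-0.005  0.033 -0.008] 0.4093126476966276 0.0
tool dx dy -0.0006 -0.0002
hub_top [([0.4864, 0.1599, 0.1272], 0.52)]
wing []
front_plate [([0.4904, 0.1204, 0.0287], 0.62), ([0.4405, 0.0529, 0.0035], 0.54)]
```

View pics/side6.png

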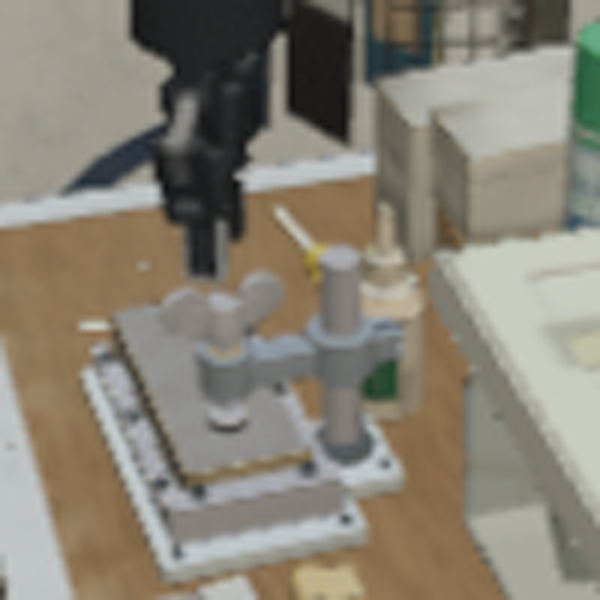

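The hub is about 4 mm lower with the same wing attitude, so the strokes work. Next stroke:

>>> send_rows(deltas="0 0 0.012 0;0 0 0.024 0;0 0 0.035 0")

```text
t: 24.6
eef_pos: [0.4849, 0.1605, 0.1207]
tool_rot: [-0.0, 0.233, 0.972, -0.0]
contact_force: [-0.0, -0.8, -0.1]
gripper_width: 0.411
grasp_force: 0.0
```

>>> send_rows(deltas="0 0 0.0002 8.5;0 0 0.0003 17;0 0 0.0005 25.5;0 0 0.0006 34;0 0 0.0008 42")

```text
t: 25.1
eef_pos: [0.4848, 0.1613, 0.1203]
tool_rot: [-0.001, 0.568, 0.823, -0.0]
contact_force: [0.1, 2.0, -1.3]
gripper_width: 0.41
grasp_force: 0.8
```

>>> send_rows(deltas="0 0 0.0002 8.5;0 0 0.0004 17;0 0 0.0006 25.5;0 0 0.0008 34;0 0 0.001 42")

```text
t: 25.6
eef_pos: [0.4853, 0.1614, 0.1195]
tool_rot: [-0.0, 0.826, 0.564, 0.0]
contact_force: [0.4, 1.3, -0.5]
gripper_width: 0.41
grasp_force: 0.7
```

>>> send_rows(deltas="0 0 0.0002 8.5;0 0 0.0004 17;0 0 0.0006 25.5;0 0 0.0008 34;0 0 0.001 42")

```text
t: 26.1
eef_pos: [0.4858, 0.1611, 0.1187]
tool_rot: [0.0, 0.973, 0.231, 0.0]
contact_force: [1.3, 0.5, 0.0]
gripper_width: 0.407
grasp_force: 0.7
```

>>> send_rows(deltas="0 0 0.0002 8.5;0 0 0.0004 17;0 0 0.0006 25.5;0 0 0.0008 34;0 0 0.001 42")

```text
t: 26.6
eef_pos: [0.4858, 0.1606, 0.1177]
tool_rot: [0.0, 0.991, -0.133, 0.0]
contact_force: [3.0, -0.1, -0.3]
gripper_width: 0.41
grasp_force: 0.8
```

>>> send_rows(deltas="0 0 0.0002 8.5;0 0 0.0004 17;0 0 0.0006 26;0 0 0.0006 28")

```text
t: 27.0
eef_pos: [0.4857, 0.1608, 0.117]
tool_rot: [0.0, 0.93, -0.368, 0.001]
contact_force: [2.1, -0.4, -0.1]
gripper_width: 0.407
grasp_force: 1.0
```

```bash
python3 s.py .4855 .160
```

```text
27.0 [0.4857 0.1608 0.117 ] toolx -43.2 q [-0.51  0.37  0.08  2.06 -0.04  0.72 -2.73] F [ 2.1 -0.4 -0.1] M [ 0.036 -0.292  0.043] 0.4069384260493995 0.971071271924302
tool dx dy 0.0004 0.0007
```

>>> send_rows(deltas="0 0 0 -8.5;0 0 -0.01 -17;0 0 -0.02 -25.5;0 0 -0.03 -34;0 0 -0.035 -42")

```text
t: 27.5
eef_pos: [0.4854, 0.1607, 0.1525]
tool_rot: [0.0, 1.0, -0.006, 0.0]
contact_force: [0.1, -0.7, 0.1]
gripper_width: 0.412
grasp_force: 0.0
```

>>> send_rows(deltas="0 0 0 -8.5;0 0 0 -17;0 0 0 -25.5;0 0 0 -34;0 0 0 -42")

```text
t: 28.0
eef_pos: [0.485, 0.1606, 0.1517]
tool_rot: [0.0, 0.936, 0.353, -0.001]
contact_force: [0.5, 0.0, -0.3]
gripper_width: 0.412
grasp_force: 0.0
```

>>> send_rows(deltas="0 0 0 -8.5;0 0 0 -17;0 0 0 -25.5;0 0 0 -34;0 0 0 -42")

```text
t: 28.5
eef_pos: [0.485, 0.1607, 0.1517]
tool_rot: [-0.0, 0.747, 0.665, -0.001]
contact_force: [-0.0, 0.3, -1.0]
gripper_width: 0.41
grasp_force: 0.0
```

>>> send_rows(deltas="0 0 0 -8.5;0 0 0 -17;0 0 0 -25.5;0 0 0 -34;0 0 0 -42")

```text
t: 29.0
eef_pos: [0.485, 0.1607, 0.1517]
tool_rot: [-0.0, 0.459, 0.888, -0.001]
contact_force: [0.3, -0.0, 0.1]
gripper_width: 0.404
grasp_force: 0.0
```

>>> send_rows(deltas="0 0 0 -8.5;0 0 0 -17;0 0 0 -25.5;0 0 0 -28")

```text
t: 29.4
eef_pos: [0.485, 0.1606, 0.1516]
tool_rot: [-0.001, 0.231, 0.973, -0.0]
contact_force: [-0.5, -1.1, -0.3]
gripper_width: 0.414
grasp_force: 0.0
```

```bash
python3 s.py .4855 .160;python3 - <<'E'
from h import *
p=bot.read_camera('side')
for q in("hub_top","wing","front_plate"): print(q,[(np.round(d['xyz'],4).tolist(),round(d['confidence'],2)) for d in bot.landmark_of(p,q)[:2]])
cv2.imwrite('pics/side7.png',cv2.resize(p['img'][150:210,285:345],None,fx=9,fy=9,interpolation=cv2.INTER_CUBIC)[:,:,::-1])
E
```

```text
29.4 [0.485  0.1606 0.1516] toolx 153.3 q [ 0.08  0.39 -0.64  1.99  0.3   0.85  0.38] F [-0.5 -1.1 -0.3] M [ 0.053  0.024 -0.023] 0.4135310650889384 0.0
tool dx dy -0.0007 -0.0003
hub_top [([0.4834, 0.1626, 0.1225], 0.69)]
wing [([0.4694, 0.1607, 0.1192], 0.67)]
front_plate [([0.4886, 0.1192, 0.0263], 0.68), ([0.4895, 0.1629, 0.0409], 0.29)]
```

View pics/side7.png

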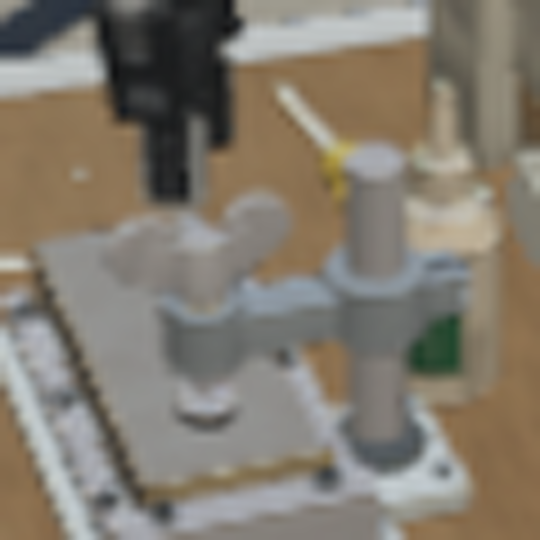

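Hub height (~0.1215) matches θ ≈ 10, with about 2.3 rad left. For the last stroke I'll watch the moment as it nears the end.

>>> send_rows(deltas="0 0 0.012 0;0 0 0.024 0;0 0 0.0345 0")

```text
t: 29.9
eef_pos: [0.4848, 0.1606, 0.1167]
tool_rot: [-0.0, 0.234, 0.972, -0.0]
contact_force: [-0.4, -0.2, -0.9]
gripper_width: 0.408
grasp_force: 0.0
```

>>> send_rows(deltas="0 0 0.0002 8.5;0 0 0.0003 17;0 0 0.0005 25.5;0 0 0.0006 34;0 0 0.0008 42")

```text
t: 30.4
eef_pos: [0.4848, 0.1616, 0.1164]
tool_rot: [-0.001, 0.568, 0.823, -0.0]
contact_force: [-0.3, 2.1, -1.5]
gripper_width: 0.408
grasp_force: 1.2
```

>>> send_rows(deltas="0 0 0.0002 8.5;0 0 0.0004 17;0 0 0.0006 25.5;0 0 0.0008 34;0 0 0.001 42")

```text
t: 30.9
eef_pos: [0.4856, 0.1619, 0.1157]
tool_rot: [-0.0, 0.826, 0.564, 0.001]
contact_force: [2.2, 2.6, -1.8]
gripper_width: 0.413
grasp_force: 1.2
```

```bash
python3 s.py .4855 .160
```

```text
30.9 [0.4856 0.1619 0.1157] toolx 68.7 q [-0.22  0.39 -0.27  2.04  0.15  0.73 -0.96] F [ 2.2  2.6 -1.8] M [ 0.603 -0.263  0.03 ] 0.4128056672184933 1.2343166547361761
tool dx dy -0.0018 0.0006
```

Now slower, about 4° per row, with a check after each call.

>>> send_rows(deltas="0 0 0.0001 6;0 0 0.0002 12;0 0 0.0004 18;0 0 0.0005 24;0 0 0.0007 30")

```text
t: 31.4
eef_pos: [0.4871, 0.162, 0.1155]
tool_rot: [-0.0, 0.943, 0.333, 0.002]
contact_force: [4.2, 1.6, -2.3]
gripper_width: 0.407
grasp_force: 23.8
```

>>> send_rows(deltas="0 0 0.0001 4;0 0 0.0002 8;0 0 0.0003 12;0 0 0.0004 16;0 0 0.0005 20")

```text
t: 31.9
eef_pos: [0.4875, 0.1625, 0.1155]
tool_rot: [0.003, 0.984, 0.177, 0.003]
contact_force: [6.0, -1.5, 4.2]
gripper_width: 0.409
grasp_force: 205.6
```

```bash
python3 s.py .4855 .160
```

```text
31.9 [0.4875 0.1625 0.1155] toolx 20.4 q [-0.38  0.38 -0.08  2.05  0.06  0.71 -1.71] F [ 6.  -1.5  4.2] M [-0.64  -1.35   9.119] 0.40934779662967674 205.58293556794524
tool dx dy -0.0027 0.0016
```

The moment jumped to 9 Nm, so the hub is down at its end. I back off, then lift clear.

>>> send_rows(deltas="0 0 0 -8;0 0 0 -16;0 0 0 -24;0 0 0 -32;0 0 0 -40")

```text
t: 32.4
eef_pos: [0.485, 0.1608, 0.1144]
tool_rot: [0.0, 0.869, 0.495, -0.001]
contact_force: [-0.8, -0.7, 0.1]
gripper_width: 0.412
grasp_force: 0.0
```

>>> send_rows(deltas="0 0 -0.02 -10;0 0 -0.05 -10;0 0 -0.09 -10;0 0 -0.13 -10;0 0 -0.16 -10")

```text
t: 32.9
eef_pos: [0.4857, 0.1609, 0.2768]
tool_rot: [0.0, 0.824, 0.566, 0.0]
contact_force: [0.6, -0.1, -0.2]
gripper_width: 0.409
grasp_force: 0.0
```

>>> send_rows(deltas="0 0 -0.02 0;0 0 -0.02 0;0 0 -0.02 0")

```text
t: 33.2
eef_pos: [0.4852, 0.1607, 0.2943]
tool_rot: [0.0, 0.824, 0.566, -0.0]
contact_force: [0.5, -0.6, 0.5]
gripper_width: 0.41
grasp_force: 0.0
```

```bash
python3 s.py .4855 .160;python3 - <<'E'
from h import *
p=bot.read_camera('side')
for q in("hub_top","wing","front_plate","stop_face","foot","tail"): print(q,[(np.round(d['xyz'],4).tolist(),round(d['confidence'],2)) for d in bot.landmark_of(p,q)[:2]])
cv2.imwrite('pics/side8.png',cv2.resize(p['img'][150:225,275:350],None,fx=8,fy=8,interpolation=cv2.INTER_CUBIC)[:,:,::-1])
E
```

```text
33.2 [0.4852 0.1607 0.2943] toolx 69.0 q [-0.18  0.17 -0.3   1.86  0.06  1.12 -0.86] F [ 0.5 -0.6  0.5] M [-0.012 -0.006 -0.013] 0.4102798324466125 0.0
tool dx dy -0.0005 0.0005
hub_top [([0.4566, -0.0994, -0.0016], 0.64), ([0.4865, 0.1608, 0.121], 0.4)]
wing [([0.4881, 0.1797, 0.116], 0.39)]
front_plate [([0.489, 0.1207, 0.0302], 0.68)]
stop_face [([0.4894, 0.1133, 0.0308], 0.92)]
foot [([0.4898, 0.1628, 0.0427], 0.36)]
tail [([0.4848, 0.2941, 0.0281], 0.93)]
```

View pics/side8.png

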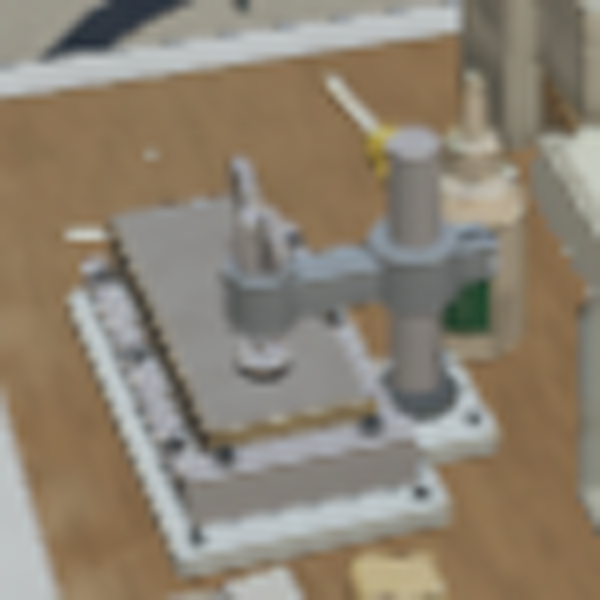

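```bash
python3 - <<'E'
from h import *
p=bot.read_camera('side');P=cloud(p)
Q=P[sel(P,.44,.53,.11,.21,.102,.16)]
print(len(Q),np.sort(Q[:,2])[-8:].round(4)); r=cv2.minAreaRect((Q[:,:2]*1000).astype(np.float32));print(r)
L=P[sel(P,.45,.52,.10,.31,.037,.050)];print('lock y min/max',np.percentile(L[:,1],[0.5,99.5]).round(4))
E
```

```text
61 [0.1261 0.1263 0.1265 0.1274 0.1278 0.1279 0.1283 0.1305]
((485.39678955078125, 158.5739288330078), (66.26006317138672, 16.613208770751953), 81.66277313232422)
lock y min/max [0.1012 0.2903]
```

```bash
python3 -c "
from station import bot
print(bot.hand_in())"
```

```text
the job is handed in; nothing more can be done
None
```

I pushed the lock until its brass plate sat home against the end stop, turned the thumbscrew clockwise in four strokes to its end so the foot clamps the lock, and handed the job in at about 33 s with the arm clear of everything. The final turn stalled at about 9 Nm at the end of the screw's travel, and I backed off straight away.

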